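# Set a length stop to a sample blank, taking up the screw's backlash

### The arm

A 6-joint arm with a two-finger parallel gripper is mounted at the origin on the work surface. World frame = base frame: x ahead of the robot, y to its left, z up, the work surface at z = 0. Lengths are in m, angles in rad, forces in N, time in s.
With the tool pointing down it reaches from about 0.375 to 0.9 m from the base axis. Payload 3.1 kg.
Tool frame: the origin (TCP) lies at the very end of the fingers, on their centre line; the grasp point (between the pads) lies 19 mm behind it; z points along the fingers, y is the line along which they close (so a half turn about z gives the same grasp; the last joint's range is limited). The gripper opens to 85 mm and grips with 20 to 120 N. Pads are 22 mm wide; open, the fingers measure 114 mm over their backs; the gripper's body (76 mm by 85 mm) begins 54 mm behind the grasp point. The pads swing forward as they close: fully open they stand 13 mm farther back than shut.
Start: joints at [-1.371, 0.527, 1.433, -0, 1.181, -0.178], TCP at [0.231, -0.581, 0.231] pointing down, gripper open.
Joint ranges: [-3.08, 3.08], [-0.75, 2.2], [0.22, 2.44], [-1.43, 4.57], [0, 2.65], [-2.85, 2.85]. Speed limits (rad/s): [2.79, 2.79, 3.14, 3.14, 3.14, 3.14].

### API

Orientations are given as a rotation vector (axis times angle).
In Python, from station import env gives the robot as it stands. The module is installed in compiled form; this text tells all that it offers. Calls block until the motion is done:
- env.move_to(position, orientation): joint-space move of the TCP to a pose.
- env.servo_line(position, v=0.15, rot=None): straight line of the TCP; rot=None keeps the orientation; v is the mean speed in m/s.
- env.move_joints(angles): joint-space move.
- env.move_gripper(opening, squeeze=None): finger opening in m; squeeze is the grip in N (None keeps the last); returns when the fingers have stopped.
- env.sleep(seconds).
- env.ik(position, orientation): joint angles nearest the present ones, or None.
- env.get_state(): the state.
- env.snapshot(name): name is "side" or "top"; returns (picture, depth): 480x640x3 uint8, red, green, blue; 480x640 float32, m along the optical axis (not along the pixel's ray), 0 where there is no reading.
- env.calibration(name): a dict with "mtx" (3x3 intrinsics, pixels), "xyz" and "rotation" of the camera in the world. Camera axes: x right, y up, looking along -z (the intrinsics and any distortion apply to the point x, -y, -z); pixel columns grow to the right and rows downward; lengths in m; the calibration is good to about 2 mm. A picture is of the moment at which its call begins. calibration takes no time and is no camera call.
A pose or a line that the arm cannot do raises env.PlanningError and nothing moves.
- env.sign_off(): hands the job in; it is judged then, once.
Trained networks look in the newest picture that a camera, given by its name, has taken for a name from the list of things; names that differ only in an ending like _2 or _b are one class to them, and where a whole thing is asked for, a point or a joint stands for the part that bears it (a point fixed in the world has none). Each returns a list of dicts, best first, with "p" (0 to 1); they miss things now and then, are a little off and sometimes report something else, mostly with a low value. They report only what shows in the picture. A call takes as long as a camera call.
- env.boxes_of(label, camera): "bbox" ([left, top, right, bottom] as shares, 0 to 1, of the picture: columns of its width, rows of its height, round what is visible of it).
The state is a dict: "time": time; "qpos": joint angles; "joint_velocities": joint speeds; "effort": joint torques, N m; "position": TCP position; "eef_rot": TCP orientation; "wrist_force": force on the tool from outside, world axes, zero at the start; "torque": the same for the moment, N m; "opening": finger opening in m; "gripper_force": force on a finger pad.
Only numpy, scipy, OpenCV 4.12 (cv2) and the standard library are available. Lean on these libraries where they do the work, as an engineer would, in place of code of your own. Each camera call takes 0.05 s, during which the arm holds its last target. There are 200 camera calls.

### The job

Set the length stop of the jig to the middle-length one of the three wooden toggle blanks, moving the stop only by its knob. The screw has slack, so first wind the stop open well past the blank's length, lay the blank flat in the cradle between anvil and stop and let go of it, then wind the stop in until you feel it nip the blank lightly against the anvil (about 10 N, never over 25 N), and let go of the knob with its slack still taken up in the closing direction. Leave everything else on the bench where it is.

Things in the scene. Friction and masses are not known exactly. Their poses are not given: they have to be found in the camera images.
- jig: Length-stop jig fixed to the bench, grey base plate 230 x 90 x 12 mm. Origin: centre of its underside, at bench height. x = slide direction, from the anvil end to the knob end; z up. Anvil face at x = -70 mm; then a flat cradle floor 30 mm above the bench with side walls 6 mm high, 27 mm apart; the movable stop; a gear box (x = 52 to 104 mm, 46 mm high) with the knob.
- cradle (a point): Point on the cradle floor, on its centre line, 25 mm from the anvil's face (jig x = -45 mm), 30 mm above the bench; axes as the jig's.
- anvil: The fixed anvil block; origin at the foot of its face in the middle, on the cradle floor; the face looks along the jig's +x; axes as the jig's.
- stop_face: The movable stop block; origin at the foot of its face in the middle, 30 mm above the bench at the cradle floor; the face looks along the jig's -x towards the anvil; axes as the jig's. 28 long, 30 wide, 30 mm high. It is sprung: it gives 1 mm per 18 N towards +x against the carriage that the screw drives.
- carriage (a joint): Opening between anvil face and unpressed stop face in m (0 = shut, at most 0.054). At the start 0.030 to 0.037: too small for the blank. Driven by the knob through a fast leadscrew, 6 mm per rad of screw turn; knob counter-clockwise seen from above opens, clockwise closes.
- knob_grip (a point): Grip point on the upright axis, 79 mm above the bench, of the round black ribbed knob, 38 mm diameter, 64 to 90 mm above the bench; grip from above at any yaw. Torque to turn: about 0.06 N m with the screw turning slowly, 0.01 N m while slack is crossed, plus 0.006 N m per N of stop force on the blank. Screw friction holds up to about 9 N of nip; more springs back to that.
- knob (a joint): Slack (backlash) of the knob on its screw, in rad: 0 = taken up in the closing direction, 0.45 = taken up in the opening direction; in between the knob turns and the stop stands still.
- sample: The middle one of three wooden blanks, light wood, square-edged, hand-sawn to about 40 mm length (within 2 mm), 22 mm wide, 24 mm high, 30 g, with a small dark dot on top. Origin at the centre of its underside; x along its length, z up.
- blank_short: Short wooden blank, 27 x 22 x 24 mm, otherwise alike; origin at the centre of its underside. To be left alone.
- blank_long: Long wooden blank, 57 x 22 x 24 mm, otherwise alike; origin at the centre of its underside. To be left alone.
- bead_dish: Bystander: white dish, 72 mm across, 22 mm high.
- small_jar: Bystander: small clear jar, 56 mm across, 45 mm high.
- stone: Bystander: stone block 50 x 38 x 40 mm.
- tall_jar: Bystander: tall clear jar, 76 mm across, 130 mm high.
- tray: Bystander: black tray 130 x 200 x 30 mm.
- thread_spool: Bystander: dark wooden spool, 68 mm across, 30 mm high.
- pliers: Bystander: pliers lying flat, 165 mm long, 13 mm high.
- pliers_red: Bystander: second pliers lying flat, 165 mm long, 13 mm high.

How it is judged:
By the outcome, as a careful person would: the job done as asked, in the order asked, and still so for the second after the job is handed in, with the robot touching nothing.
It also fails if it takes over 72 s, if anything falls off the work surface, if the arm or the gripper's body presses on something with over 40 N, if the wrist force passes 120 N, or if a joint passes its speed limit or range.

## Working session

There is one attempt and no reset: what is moved stays moved. The work goes in short steps, each a Python script; the robot and the scene stay as the last script left them, time stands still between calls to the robot, and variables do not carry over. Pictures are saved under pics/ and viewed, at most 10 in all, crops included, and the job is handed in when it is done.

```bash
mkdir -p pics
python3 - <<'E'
from station import env
import cv2,numpy as np
for n in("top","side"):
    p,d=env.snapshot(n); cv2.imwrite(f"pics/{n}0.png",p[...,::-1]); np.save(f"pics/{n}0d.npy",d)
    c=env.calibration(n); print(n,c)
    for l in("jig","sample","blank_short","blank_long","knob","stop_face","anvil"):
        print(l,[(np.round(np.array(b["bbox"])*[640,480,640,480]).astype(int).tolist(),round(b["p"],2)) for b in env.boxes_of(l,n)[:4]])
print(env.get_state())
E
```

```text
top {'mtx': array([[445.5172667 ,   0.        , 315.81591515],
       [  0.        , 445.5172667 , 245.32456428],
       [  0.        ,   0.        ,   1.        ]]), 'xyz': array([ 0.42249644, -0.03134112,  1.06575362]), 'rotation': array([ 0.09755798, -0.10907159, -1.54861684])}
jig [([302, 239, 401, 282], 0.64)]
sample [([175, 245, 191, 264], 0.7)]
blank_short [([208, 220, 222, 234], 0.49)]
blank_long [([204, 280, 233, 302], 0.71)]
knob [([309, 250, 325, 269], 0.79)]
stop_face [([356, 250, 365, 266], 0.49)]
anvil [([379, 249, 395, 264], 0.77)]
side {'mtx': array([[514.86189731,   0.        , 316.98593797],
       [  0.        , 514.86189731, 241.26109422],
       [  0.        ,   0.        ,   1.        ]]), 'xyz': array([0.3523466 , 0.61163314, 0.76157708]), 'rotation': array([ 0.20216131, -1.11490395, -2.62363258])}
jig [([320, 204, 382, 297], 0.75)]
sample [([266, 404, 293, 435], 0.81), ([318, 458, 357, 478], 0.17)]
blank_short [([249, 360, 264, 384], 0.74)]
blank_long [([335, 371, 359, 413], 0.86)]
knob [([338, 243, 355, 267], 0.64)]
stop_face [([346, 223, 360, 242], 0.58)]
anvil [([349, 203, 366, 225], 0.59)]
{'time': 0.8, 'qpos': array([-1.37048305e+00,  5.27451753e-01,  1.43269701e+00,  1.35031248e-05,
        1.18142847e+00, -1.78495153e-01]), 'joint_velocities': array([ 0.00107764, -0.00092212, -0.00043541,  0.00210736,  0.00049761,
       -0.00017452]), 'effort': array([-8.46572821e-04, -4.42261505e+01, -1.78413606e+01, -3.28625256e-04,
        6.93908514e-04,  8.40280165e-06]), 'position': array([ 0.23116183, -0.5806513 ,  0.23134103]), 'eef_rot': array([3.08539674e+00, 5.91468789e-01, 1.98861162e-05]), 'wrist_force': array([-0.37929748, -0.31003688,  0.30404173]), 'torque': array([ 0.03984391, -0.02187344,  0.02476206]), 'gripper_force': 0.0, 'opening': 0.08525112681999113}
```

View pics/top0.png

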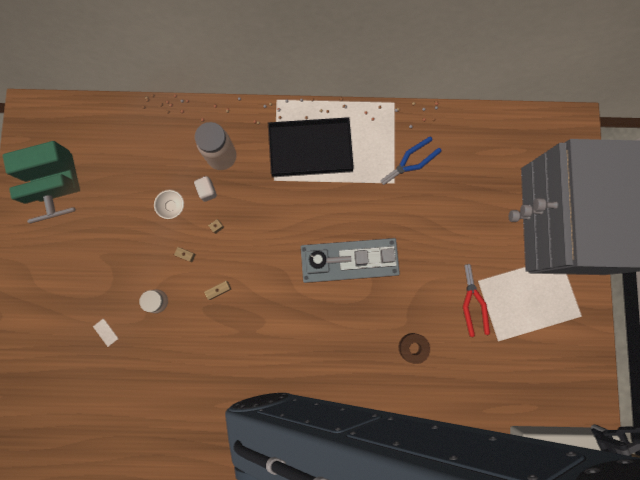

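View pics/side0.png

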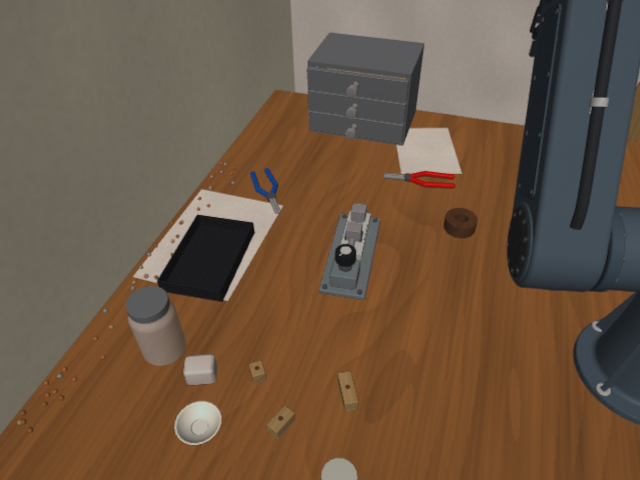

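The top view shows the jig around pixel (350,260), with its knob at (317,260) and anvil at (388,256). The sample is at (184,254), the short blank at (215,226) and the long one at (217,290). These match the network boxes and the side view.

```bash
cat > h.py <<'E'
import numpy as np,cv2
from station import env
from scipy.spatial.transform import Rotation as R
def cloud(n,d):
    c=env.calibration(n);K=c["mtx"];v,u=np.mgrid[:480,:640]
    P=np.stack([(u-K[0,2])/K[0,0]*d,-(v-K[1,2])/K[1,1]*d,-d],-1)
    return P@R.from_rotvec(c["rotation"]).as_matrix().T+c["xyz"]
def rect(P):
    (c,s,a)=cv2.minAreaRect((P[:,:2]*1000).astype(np.float32))
    if s[0]<s[1]: s=s[::-1];a+=90
    return np.round(c,1),np.round(s,1),round((a+90)%180-90,1)
E
python3 - <<'E'
from h import *
for n,bx in(("top",dict(jig=[302,239,401,282],sample=[175,245,191,264],short=[208,220,222,234],long=[204,280,233,302])),("side",dict(jig=[320,204,382,297],sample=[266,404,293,435],short=[249,360,264,384],long=[335,371,359,413]))):
    d=np.load(f"pics/{n}0d.npy");W=cloud(n,d)
    for k,b in bx.items():
        P=W[b[1]-4:b[3]+4,b[0]-4:b[2]+4].reshape(-1,3);z=P[:,2]
        print(n,k,"table z",np.round(np.median(z[z<.006]),4),"max",z.max().round(4))
        if k=="jig":
            for lo,hi in((.007,.2),(.007,.02),(.05,.062),(.082,.1)):
                Q=P[(z>lo)&(z<hi)];print("  ",lo,hi,len(Q),rect(Q),np.round(Q.mean(0),4),np.round((Q[:,:2].max(0)+Q[:,:2].min(0))/2,4))
        else:
            Q=P[(z>.018)&(z<.032)];print("  ",len(Q),rect(Q),np.round(Q.mean(0),4))
E
```

```text
top jig table z 0.0002 max 1.0658
   0.007 0.2 3587 (array([ 529.3, -118.1]), array([229.8,  90. ]), -84.4) [ 0.5269 -0.1162  0.0296] [ 0.5295 -0.1171]
   0.007 0.02 1903 (array([ 529.3, -118.1]), array([229.8,  90. ]), -84.4) [ 0.5265 -0.1149  0.0122] [ 0.5295 -0.1171]
   0.05 0.062 308 (array([ 531.2, -119.5]), array([193.7,  35.9]), -83.6) [ 0.5337 -0.1652  0.0587] [ 0.5282 -0.1209]
   0.082 0.1 239 (array([521.1, -40.5]), array([37.3, 35.3]), 1.2) [ 0.5211 -0.0406  0.0902] [ 0.5211 -0.0404]
top sample table z -0.0 max 1.0658
   170 (array([534.4, 273.6]), array([42.9, 21.6]), 69.5) [0.5341 0.2729 0.024 ]
top short table z 0.0002 max 1.0658
   107 (array([603.4, 202.6]), array([26.5, 22.4]), -52.6) [0.6031 0.2025 0.0238]
top long table z 0.0004 max 1.0658
   245 (array([451.7, 191.2]), array([57.3, 22.6]), -61.7) [0.4515 0.1906 0.0241]
side jig table z 0.0004 max 0.7616
   0.007 0.2 3729 (array([ 532.7, -118.4]), array([231.4,  90.6]), -84.1) [ 0.5266 -0.0943  0.0336] [ 0.532  -0.1191]
   0.007 0.02 1731 (array([ 532.7, -118.4]), array([231.4,  90.6]), -84.1) [ 0.526  -0.0984  0.0125] [ 0.532  -0.1191]
   0.05 0.062 382 (array([ 530.7, -124. ]), array([190.7,  34.4]), -82.1) [ 0.5355 -0.1521  0.0575] [ 0.5302 -0.1233]
   0.082 0.1 297 (array([524.3, -40.6]), array([39.2, 37.2]), -75.1) [ 0.5237 -0.0382  0.0895] [ 0.525  -0.0409]
side sample table z 0.0003 max 0.7616
   400 (array([537.1, 272.5]), array([42.2, 22.9]), 68.3) [0.5364 0.2739 0.0238]
side short table z 0.0005 max 0.7616
   209 (array([606.2, 202. ]), array([29., 22.]), -52.0) [0.6054 0.2035 0.0239]
side long table z 0.0003 max 0.7616
   468 (array([454.3, 190.3]), array([58.3, 22.2]), -61.7) [0.4537 0.1922 0.0239]
```

```bash
cat >> h.py <<'E'
J0=np.array([.531,-.1182]);TH=np.radians(95.75);ex=np.array([np.cos(TH),np.sin(TH)]);ey=np.array([-ex[1],ex[0]])
KN=np.array([.5225,-.0405])
def rot(psi): return (R.from_euler("z",psi)*R.from_euler("x",np.pi)).as_rotvec()
def jig(x,y=0): return J0+x*ex+y*ey
def stop(n="top"):
    p,d=env.snapshot(n);P=cloud(n,d).reshape(-1,3);q=(P[:,:2]-J0)@np.c_[ex,ey]
    # block tops between anvil and gearbox
    m=(abs(q[:,1])<.012)&(P[:,2]>.054)&(P[:,2]<.064)&(q[:,0]>-.12)&(q[:,0]<.05)
    x=np.sort(q[m,0]);
    if len(x)<5: return p,None
    i=np.argmax(np.diff(x)) ; return p,np.round([len(x),x[0],x[i],x[i+1],x[-1],x[i+1]-x[i]],4)
def st(t=""):
    s=env.get_state();print(t,"t",round(s["time"],2),"q6",s["qpos"][5].round(3),"p",s["position"].round(4),"F",s["wrist_force"].round(1),"T",s["torque"].round(3),"op",round(s["opening"],4),"gf",round(s["gripper_force"],1),"e6",s["effort"][5].round(3));return s
E
python3 - <<'E'
from h import *
print(stop()[1],stop("side")[1])
psi=TH
env.move_to([*KN,.16],rot(psi)); st("above")
env.servo_line([*KN,.061],.15); st("down")
env.move_gripper(.03,25); st("grip")
env.sleep(.3); s=st("grip")
p,x=stop(); print(x); cv2.imwrite("pics/a.png",p[...,::-1])
E
```

```text
[ 2.57e+02 -9.84e-02 -6.96e-02 -3.72e-02 -9.30e-03  3.23e-02] [ 2.53e+02 -9.81e-02 -6.78e-02 -3.94e-02 -9.60e-03  2.85e-02]
above t 3.11 q6 -0.391 p [ 0.5229 -0.0415  0.1601] F [-0.5  0.5 -0.3] T [-0.001 -0.081  0.041] op 0.0854 gf 0.0 e6 -0.0
down t 3.92 q6 -0.391 p [ 0.523  -0.0409  0.0614] F [-0.4 -0.3 -0.3] T [ 0.017  0.016 -0.017] op 0.0852 gf 0.0 e6 0.0
grip t 4.42 q6 -0.391 p [ 0.5239 -0.0406  0.062 ] F [1.9 1.8 5.7] T [ 0.212 -0.251 -0.043] op 0.0371 gf 26.3 e6 -0.003
grip t 4.72 q6 -0.391 p [ 0.5239 -0.0406  0.062 ] F [0.6 1.9 6.6] T [ 0.183 -0.208  0.006] op 0.0374 gf 26.3 e6 -0.003
[ 2.50e+02 -9.74e-02 -6.96e-02 -3.73e-02 -9.00e-03  3.23e-02]
```

View pics/a.png

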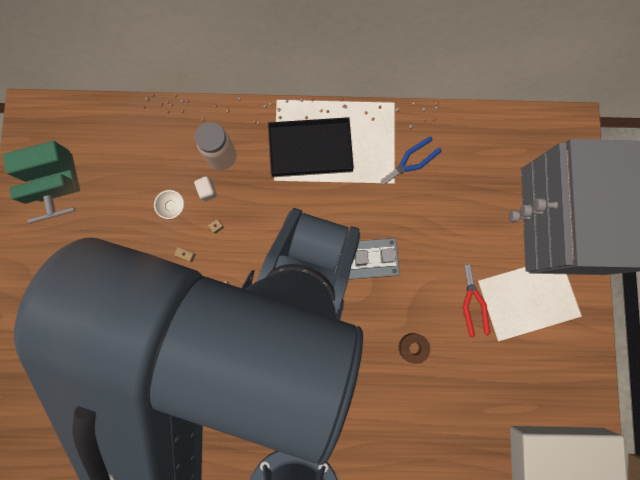

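The gripper holds the knob and the stop stays visible at about (362,257). The knob centred itself 1 mm further in +x, so I'll use that correction. Next I'll re-grip at a yaw with enough travel and wind the stop open.

```bash
sed -i 's/^J0=np.array(\[.531,/J0=np.array([.5318,/; s/^KN=.*/KN=np.array([.524,-.0407])/' h.py
python3 - <<'E'
from h import *
env.move_gripper(.08)
q=env.ik([*KN,.061],rot(TH)); q=np.array(q); q[5]=1.7; env.move_joints(q); s=st("rot"); print(R.from_rotvec(s["eef_rot"]).apply([0,0,1]).round(4))
env.move_gripper(.03,60); st("grip"); print(stop()[1])
for k in range(2):
    q[5]-=.5; env.move_joints(q); st(); print(stop()[1])
E
```

```text
rot t 7.08 q6 1.7 p [ 0.524  -0.0407  0.061 ] F [ 0.1  1.2 -0.8] T [ 0.025 -0.014  0.031] op 0.0801 gf 0.0 e6 0.001
[-0. -0. -1.]
grip t 7.55 q6 1.7 p [ 0.5235 -0.0419  0.0616] F [-2.5 -4.8  4.9] T [-0.729  0.553  0.018] op 0.0364 gf 59.5 e6 0.002
[ 2.51e+02 -9.79e-02 -6.96e-02 -3.71e-02 -9.10e-03  3.25e-02]
 t 8.15 q6 1.2 p [ 0.5234 -0.0422  0.0616] F [-3.7 -6.2  5.8] T [-0.995  0.578  0.009] op 0.0364 gf 59.3 e6 -0.015
[ 2.44e+02 -9.79e-02 -6.91e-02 -3.51e-02 -7.60e-03  3.41e-02]
 t 8.75 q6 0.7 p [ 0.5235 -0.0425  0.0616] F [-3.6 -7.4  5.2] T [-1.153  0.62   0.026] op 0.0366 gf 59.3 e6 -0.014
[ 2.33e+02 -9.77e-02 -6.94e-02 -3.15e-02 -5.60e-03  3.78e-02]
```

```bash
sed -i 's/^KN=.*/KN=np.array([.5238,-.0428])/; s/^J0=np.array(\[.5318,-.1182/J0=np.array([.5316,-.1195/' h.py
python3 - <<'E'
from h import *
q=np.array(env.ik([*KN,.061],env.get_state()["eef_rot"])); 
for t in(-.3,-1.3):
    q[5]=t; env.move_joints(q); st(); print(stop()[1])
E
```

```text
t 9.74 q6 -0.299 p [ 0.5241 -0.0431  0.0616] F [-1.1 -1.1  4.8] T [-0.12   0.203  0.001] op 0.0363 gf 59.4 e6 0.001
[ 2.08e+02 -9.63e-02 -6.81e-02 -2.48e-02 -4.20e-03  4.33e-02]
 t 10.73 q6 -1.298 p [ 0.5248 -0.0428  0.0616] F [0.  1.  5.9] T [ 0.205 -0.074 -0.007] op 0.0367 gf 59.4 e6 -0.0
[ 1.85e+02 -9.68e-02 -6.80e-02 -1.88e-02 -3.90e-03  4.92e-02]
```

Run:
```python
from h import *
q=np.array(env.ik([*KN,.061],env.get_state()["eef_rot"])); q[5]=-1.5; env.move_joints(q); st(); print(stop()[1])
env.move_gripper(.08)
env.servo_line([*KN,.15],.25)
S=[.5357,.2731];ps=np.radians(69)
env.move_to([*S,.12],rot(ps)); st("above"); 
env.move_gripper(.06)
env.servo_line([*S,.009],.12); st("down")
env.move_gripper(.0,40); s=st("grip")
env.servo_line([*S,.13],.2); st("lift")
c=jig(-.045); print(c)
env.move_to([*c,.12],rot(TH)); env.servo_line([*c,.052],.15); st("over")
for n in("top","side"):
    p,d=env.snapshot(n); u,v=(375,257) if n=="top" else (355,225)
    cv2.imwrite(f"pics/b{n}.png",cv2.resize(p[v-50:v+50,u-65:u+65,::-1],None,fx=6,fy=6,interpolation=2)); np.save(f"pics/b{n}.npy",d)
```

```text
t 11.09 q6 -1.498 p [ 0.5248 -0.0427  0.0616] F [0.8 2.3 4.5] T [ 0.292 -0.138 -0.041] op 0.0367 gf 59.4 e6 -0.046
[ 1.75e+02 -9.61e-02 -6.81e-02 -1.73e-02 -4.00e-03  5.08e-02]
above t 14.02 q6 0.652 p [0.5356 0.2726 0.1194] F [-0.9 -0.5 -0.8] T [0.044 0.059 0.035] op 0.08 gf 0.0 e6 0.001
down t 15.43 q6 0.652 p [0.5363 0.2733 0.0097] F [ 0.2 -0.   1. ] T [ 0.014 -0.001 -0.004] op 0.0601 gf 0.0 e6 -0.0
grip t 15.85 q6 0.652 p [0.5363 0.2733 0.0098] F [-0.8 -0.4  4.2] T [-0.011  0.031  0.003] op 0.0207 gf 40.0 e6 -0.001
lift t 16.61 q6 0.652 p [0.5347 0.2728 0.1291] F [-0.  -0.1 -0.6] T [ 0.017  0.028 -0.004] op 0.0209 gf 39.4 e6 -0.0
[ 0.53610846 -0.16427358]
over t 18.82 q6 -0.597 p [ 0.5365 -0.1639  0.0522] F [0.3 0.2 0.2] T [0.012 0.038 0.026] op 0.0212 gf 39.3 e6 0.0
```

View pics/bside.png

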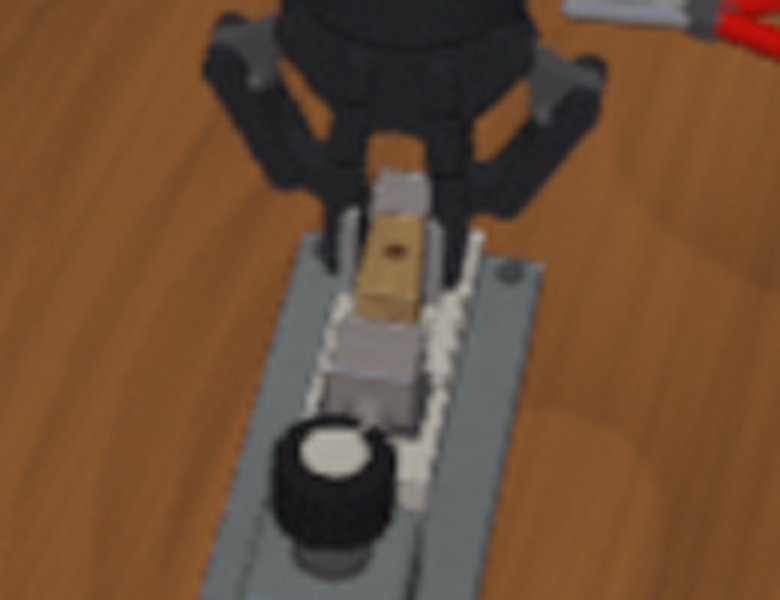

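The blank is held between the fingers, directly over the cradle. Anvil and stop are visible at its two ends, with a gap at each. I'll check its lateral and lengthwise offset against the jig in that same camera, then lower it.

```bash
python3 - <<'E'
from h import *
W=cloud("side",np.load("pics/bside.npy")).reshape(-1,3);j=np.array([.5327,-.1184]);a=np.radians(95.8)
q=(W[:,:2]-j)@np.array([[np.cos(a),-np.sin(a)],[np.sin(a),np.cos(a)]])
z=W[:,2]
m=(abs(q[:,0]+.045)<.03)&(abs(q[:,1])<.0115)&(z>.0625)&(z<.0715);print("blank",m.sum(),rect(np.c_[q[m]]),np.median(z[m]))
m=(q[:,0]>-.03)&(q[:,0]<.02)&(abs(q[:,1])<.025)&(z>.056)&(z<.0615);print("stop",m.sum(),rect(np.c_[q[m]]))
E
python3 - <<'E'
from h import *
c=jig(-.045)
for z in(.046,.0425,.0405,.0395):
    env.servo_line([*c,z],.04); s=st()
    if s["wrist_force"][2]>6: break
E
```

```text
blank 144 (array([-46.4,  -0.9]), array([43.6, 22.5]), 5.6) 0.06716639373716571
stop 157 (array([-9. ,  0.5]), array([40.5, 29.8]), -0.7)
 t 19.22 q6 -0.597 p [ 0.5361 -0.1643  0.0461] F [-0.  -1.4 -0.1] T [0.022 0.055 0.052] op 0.0209 gf 39.3 e6 0.0
 t 19.47 q6 -0.597 p [ 0.5359 -0.1642  0.0423] F [-0.2  0.1 -0.3] T [ 0.026 -0.072  0.049] op 0.0209 gf 39.3 e6 -0.0
 t 19.72 q6 -0.597 p [ 0.536  -0.1643  0.0403] F [ 0.4 -0.4 -0.2] T [ 0.01   0.032 -0.016] op 0.021 gf 39.3 e6 -0.0
 t 19.97 q6 -0.597 p [ 0.5362 -0.1644  0.0398] F [-0.3  0.5  2. ] T [0.036 0.078 0.002] op 0.0209 gf 39.7 e6 0.002
```

Run:
```python
from h import *
c=jig(-.045)
env.move_gripper(.045); st("rel")
env.servo_line([*c,.12],.15)
env.move_to([*(KN),.14],(lambda o:o)(rot(TH))); 
q=np.array(env.ik([*KN,.14],rot(TH)));print(q.round(2))
q[5]=-1.6; env.move_joints(q); st("above")
p,d=env.snapshot("top"); 
cv2.imwrite("pics/c.png",cv2.resize(p[207:307,310:440,::-1],None,fx=6,fy=6,interpolation=2))
W=cloud("top",d).reshape(-1,3);z=W[:,2]
r=(W[:,:2]-np.array([.5293,-.1181]))@np.c_[ex,ey]
m=(r[:,0]>-.0665)&(r[:,0]<-.021)&(abs(r[:,1])<.016)&(z>.05)&(z<.0565);print("blank",m.sum(),rect(r[m]),np.median(z[m]))
```

```text
rel t 20.32 q6 -0.597 p [ 0.5361 -0.1642  0.0394] F [ 0.5 -0.2 -1.1] T [-0.009 -0.009 -0.056] op 0.0448 gf 0.0 e6 0.0
[-0.29  0.53  1.77 -0.    0.85 -0.39]
above t 22.68 q6 -1.599 p [ 0.5239 -0.0437  0.1397] F [0.1 1.1 0.1] T [-0.046  0.05  -0.022] op 0.0448 gf 0.0 e6 -0.006
blank 161 (array([-45.,   1.]), array([39.7, 23. ]), -4.1) 0.05386059024549161
```

View pics/c.png

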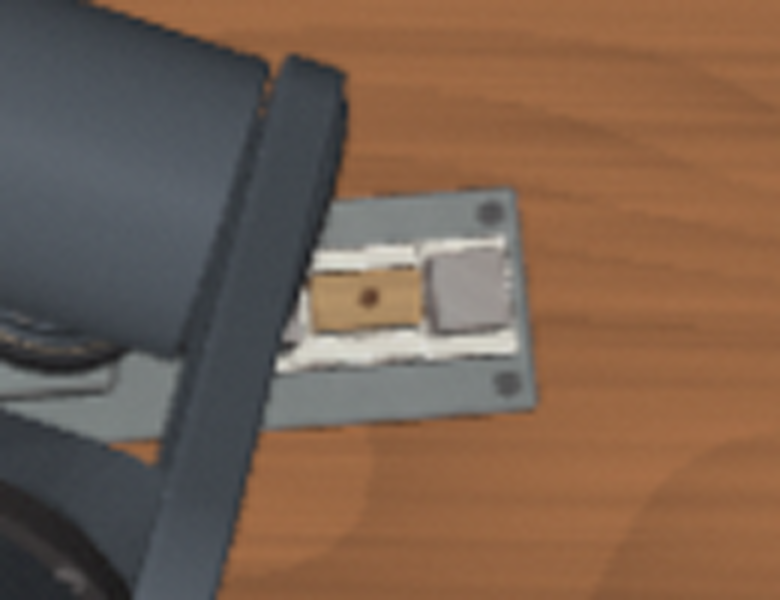

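The blank lies flat in the cradle, its top at 54 mm and its dot at about (369,297) in the crop. There are gaps to both the anvil and the stop. Now I'll grip the knob and wind in, watching the joint 6 effort.

```bash
sed -i 's/^KN=.*/KN=np.array([.5243,-.0428])/' h.py
cat >> h.py <<'E'
def wind(q,goal,step,lim):
    while q[5]<goal-1e-6:
        q[5]=min(q[5]+step,goal); env.move_joints(q); a=[]
        for _ in range(4):
            s=env.get_state(); a.append((s["effort"][5],s["torque"][2])); env.sleep(.01)
        a=np.array(a); print(round(s["time"],2),round(q[5],3),s["qpos"][5].round(4),"e6",a[:,0].round(3),"Tz",a[:,1].mean().round(3))
        if a[:,0].mean()>lim: print("limit");return True
E
python3 - <<'E'
from h import *
env.move_gripper(.08)
q=np.array(env.ik([*KN,.061],env.get_state()["eef_rot"]));q[5]=-1.6
env.servo_line([*KN,.061],.15)
env.move_gripper(.03,60); st("grip"); print(stop()[1])
q=np.array(env.ik([*KN,.061],env.get_state()["eef_rot"]));q[5]=-.4;env.move_joints(q); st(); print(stop()[1])
wind(q,-.1,.05,.09); print(stop()[1])
E
```

```text
grip t 24.32 q6 -1.6 p [ 0.5249 -0.0426  0.0622] F [0.3 1.3 4.4] T [0.252 0.081 0.004] op 0.0363 gf 59.4 e6 -0.007
[ 2.50e+02 -9.67e-02 -2.37e-02 -1.73e-02 -4.10e-03  6.40e-03]
 t 25.48 q6 -0.4 p [ 0.5242 -0.0431  0.0622] F [-2.2 -1.5  6. ] T [-0.143  0.364  0.015] op 0.0365 gf 59.2 e6 -0.001
[ 2.69e+02 -9.63e-02 -6.81e-02 -6.14e-02 -4.40e-03  6.70e-03]
25.8 -0.35 -0.35 e6 [0.021 0.014 0.01  0.006] Tz -0.026
26.08 -0.3 -0.3 e6 [0.021 0.014 0.01  0.006] Tz -0.021
26.37 -0.25 -0.25 e6 [0.021 0.015 0.01  0.006] Tz -0.001
26.65 -0.2 -0.1999 e6 [0.021 0.014 0.01  0.006] Tz -0.004
26.93 -0.15 -0.1499 e6 [0.021 0.014 0.01  0.006] Tz -0.014
27.22 -0.1 -0.0999 e6 [0.021 0.014 0.01  0.006] Tz 0.022
[ 2.72e+02 -9.65e-02 -6.82e-02 -6.44e-02 -4.10e-03  3.80e-03]
```

Run:
```python
from h import *
q=np.array(env.ik([*KN,.061],env.get_state()["eef_rot"]));q[5]=-.1
wind(q,.2,.1,.06); print(stop()[1])
wind(q,1.2,.03,.035)
print(stop()[1])
```

```text
27.55 0.0 0.0001 e6 [0.047 0.034 0.025 0.017] Tz -0.04
27.83 0.1 0.1001 e6 [0.047 0.034 0.025 0.017] Tz 0.0
28.12 0.2 0.2001 e6 [0.047 0.034 0.024 0.017] Tz -0.013
[ 2.86e+02 -9.68e-02 -6.60e-03 -4.00e-03 -4.00e-03  2.60e-03]
28.45 0.23 0.23 e6 [0.01  0.006 0.003 0.001] Tz -0.0
28.73 0.26 0.2601 e6 [0.01  0.006 0.003 0.001] Tz -0.002
29.02 0.29 0.29 e6 [0.01  0.006 0.003 0.001] Tz -0.015
29.3 0.32 0.32 e6 [0.01  0.006 0.003 0.001] Tz -0.012
29.58 0.35 0.35 e6 [0.01  0.006 0.003 0.001] Tz -0.018
29.87 0.38 0.3801 e6 [0.01  0.006 0.003 0.001] Tz 0.013
30.15 0.41 0.4101 e6 [0.009 0.006 0.003 0.001] Tz -0.011
30.43 0.44 0.44 e6 [0.008 0.005 0.003 0.001] Tz -0.003
30.72 0.47 0.47 e6 [0.007 0.004 0.002 0.   ] Tz -0.008
31.0 0.5 0.5 e6 [0.022 0.019 0.017 0.015] Tz -0.012
31.28 0.53 0.5299 e6 [0.039 0.036 0.034 0.032] Tz 0.018
limit
[ 2.94e+02 -9.58e-02 -2.85e-02 -2.64e-02 -4.30e-03  2.20e-03]
```

Run:
```python
from h import *
q=np.array(env.get_state()["qpos"]);q[5]=.53
env.move_gripper(.055); st("rel")
env.move_gripper(.03,60); env.sleep(.2); st("regrip")
wind(q,.59,.01,.008)
```

```text
rel t 31.66 q6 0.53 p [ 0.5246 -0.0428  0.0611] F [ 0.5 -0.1 -0.3] T [-0.06   0.04  -0.002] op 0.0549 gf 0.0 e6 0.0
regrip t 32.16 q6 0.53 p [ 0.524  -0.0425  0.0613] F [-1.7  1.7  5. ] T [0.257 0.244 0.004] op 0.0367 gf 59.6 e6 0.001
32.43 0.54 0.54 e6 [0.058 0.057 0.056 0.055] Tz 0.045
limit
```

Run:
```python
from h import *
q=np.array(env.get_state()["qpos"]);q[5]=.54
env.sleep(.3); st("held")
wind(q,.57,.01,.12); env.sleep(.3); st("held")
```

```text
held t 32.74 q6 0.54 p [ 0.5239 -0.0425  0.0615] F [ 3.3  4.4 -8.8] T [ 0.634 -0.549  0.056] op 0.036 gf 62.5 e6 0.06
33.02 0.55 0.5499 e6 [0.087 0.087 0.087 0.088] Tz 0.091
33.3 0.56 0.5601 e6 [0.076 0.074 0.073 0.071] Tz 0.075
33.58 0.57 0.5701 e6 [0.08  0.079 0.077 0.076] Tz 0.1
held t 33.89 q6 0.57 p [ 0.524  -0.0425  0.0615] F [ 1.9  4.  -4.4] T [ 0.482 -0.406  0.14 ] op 0.0364 gf 63.3 e6 0.069
```

Both readings of the torque data put the nip at about 8–12 N. The last move was in the closing direction, so the slack is taken up. I'll let go and retreat.

Run:
```python
from h import *
env.move_gripper(.08); st("rel")
p=env.get_state()["position"]
env.servo_line([p[0],p[1],.2],.12); 
env.move_to([.40,.05,.3],rot(TH)); st()
p,x=stop("side");print(x); cv2.imwrite("pics/e.png",cv2.resize(p[170:310,260:440,::-1],None,fx=4,fy=4,interpolation=2))
```

```text
rel t 34.39 q6 0.57 p [ 0.524  -0.0427  0.0617] F [ 0.9 -0.5  0.2] T [ 0.026  0.007 -0.015] op 0.0802 gf 0.0 e6 0.0
 t 36.51 q6 -0.254 p [0.4006 0.0498 0.2997] F [ 0.8 -0.1  0.2] T [-0.009 -0.021  0.02 ] op 0.0803 gf 0.0 e6 -0.012
[ 3.27e+02 -9.83e-02 -3.51e-02 -3.26e-02  1.80e-03  2.50e-03]
```

View pics/e.png

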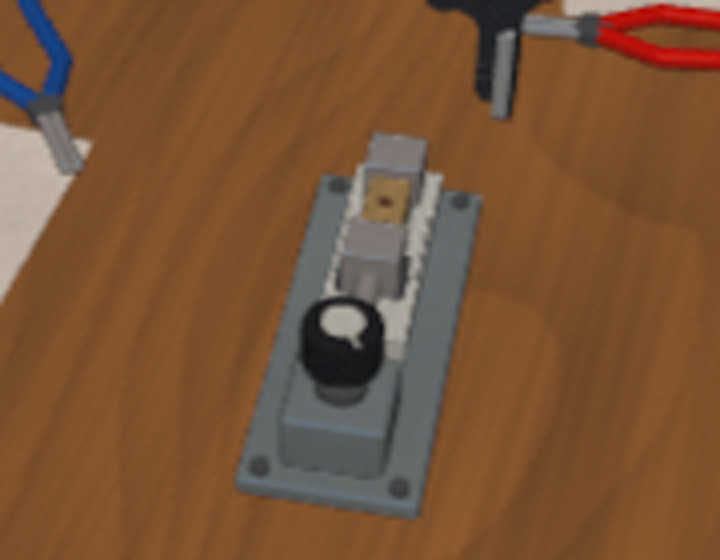

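The blank (dot at about (385,201) in the crop) sits square and flat, closed between the anvil and the stop, and the robot is clear of everything.

```bash
python3 -c "
from station import env
env.sleep(.3);print(env.sign_off())"
```

```text
the job is handed in; nothing more can be done
None
```

I handed the job in at about 37 s: the middle blank lies flat in the cradle, nipped between anvil and stop at an estimated 8–9 N. The nip was judged from wrist torque; it may have briefly reached about 15 N, under the 25 N limit. My last turn of the knob was in the closing direction, but I did not check the slack after letting go.

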